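# Bring the amber filter into the UV jig's beam and slide the glass in

## Task

The small UV lamp jig on the bench is lit: with the fingertips, push the coloured tabs of its filter turret to step the turret round, either way, until the amber filter has clicked into place under the lamp head. Only then push the glass carrier by its white lip along its rails until it is fully home against the stop, so that the glass never comes under the lamp through any other filter. Only push, gently: grip and lift nothing, and leave the UV meter, the primer bottle and the adhesive syringe where they are.

Things in the scene. Friction and masses are not known exactly. Their poses are not given: they have to be found in the camera images.
- jig: Fixed UV jig. Origin: on the bench, on the turret's upright axis. Its +x runs from that axis to the lamp head and post (away from the robot, up to 40 degrees askew), +y to the robot's left, z up. Base plate 8 mm thick: x -46 to 108, y -154 to 50 mm. The -x side, towards the robot, is open above; under the rim there stands a small block, top at z 48 mm. A thin cable loops behind the post.
- lamp_head (a point): Centre of the lens under the silver finned lamp head: jig (36, 0, 70) mm. The head is 30 mm across and stands upright from here to z 165 mm (cable loop to 190); a black arm at z 106 to 122 mm holds it from a 16 mm steel post at jig x 92 mm.
- turret: Filter turret: level black disc 100 mm across, 6 mm thick, turning either way without end about the jig's z axis. Origin as the jig's; own x axis points to amber filter and amber tab, z up. Six 25 mm filters every 60 degrees, 36 mm from the axis; anticlockwise from above: amber, green, blue, clear, grey, violet. At each angle an upright tab of that colour (white for clear) stands outside the rim.
- disc_top (a point): On the turret axis, level with the disc's top, 58 mm above the bench, hub cap to 67. A sprung ball on a star wheel holds six clicked positions 60 degrees apart: one filter exactly under the lamp, its tab along jig +x, another along jig -x. A step takes 1.5 to 3 N at a tab; past 30 degrees it snaps on into the next position and stays. It starts in any but amber (rarely poised between two).
- amber_tab (a point): Top of the orange (amber) tab, mid-length, 66 mm from the turret axis, 84 mm above the bench. All six tabs are alike: 20 mm long radially (56 to 76 mm from the axis), 7 mm thick, z 52 to 84 mm; between two of them the space is about 60 mm wide.
- amber_filter (a point): Centre of the amber filter, 55 mm above the bench.
- beam_point (a point): Fixed point on the lamp's upright axis at filter height, jig (36, 0, 55) mm. Amber is in the beam when its filter's centre is here.
- carrier: Loose glass carrier, 0.15 to 0.3 kg: dark plate 40 (x) x 150 (y) x 7 mm with a small glass near its +y end, lying on the base plate (underside at z 8 mm) between the rails. Origin: centre of its underside; axes as the jig's. Starts drawn out 40 to 70 mm towards jig -y; fully home its origin is at jig (36, -47) mm. Keep it over 20 mm from there until amber is in the beam.
- push_lip (a point): Middle of the top edge of the outer (-y) face of the white push lip, an upright block at the carrier's outer end, 30 mm wide, 10 mm thick, top 42 mm above the bench. Push that face along jig +y. This point lies 75 mm towards -y from the carrier's origin; home, it is at jig y -122 mm.
- stop_face (a point): Middle of the face of the fixed dark stop bar that the carrier's +y end meets, jig (36, 28, 12) mm. Two steel rails, 42 mm apart inside, tops at z 16 mm, run from here to jig y -150 mm and guide the carrier.
- uv_meter: Bystander: grey-green hand-held UV dose meter, 105 x 58 x 23 mm, lying to the left of the jig. Origin: centre of its underside.
- primer: Bystander: small orange bottle with a black nozzle cap, 34 mm across, 88 mm tall, standing behind the jig. Origin: centre of its underside.
- syringe: Bystander: orange adhesive syringe with a blue plunger, 124 mm long, 27 mm high, lying in front of the jig to the right. Origin: below its middle on the bench.

How it is judged:
On the way, in this order (a step that is already met when the one before it is completed fails the run):
1. the amber filter is clicked in under the lamp head while the carrier is still drawn out (horizontal distance between amber_filter and beam_point below 0.004 m and angular speed of turret below 0.1 rad/s and y of carrier in the frame of jig below -0.067 m), for 0.2 s.
2. the carrier is pushed home against the stop (y of carrier in the frame of jig between -0.051 and -0.043 m and linear speed of carrier below 0.02 m/s), for 0.2 s.
At the end, for the whole second after the job is handed in: The amber filter rests within 4 mm of the lamp axis, and the carrier rests flat between its rails within 4 mm of fully home (all of step 2 and horizontal distance between amber_filter and beam_point below 0.004 m and angular speed of turret below 0.1 rad/s and z of carrier in the frame of jig below 0.011 m and angle between carrier's own z axis and vertical below 0.05 rad); the robot touches nothing.
It fails at once if the carrier comes within 20 mm of home while the amber filter is not in the beam (more than 8 mm off) (y of carrier in the frame of jig above -0.067 m and horizontal distance between amber_filter and beam_point above 0.008 m).
It fails at once if the carrier is lifted more than 6 mm or tipped (z of carrier in the frame of jig above 0.014 m or angle between carrier's own z axis and vertical above 0.12 rad).
It fails at once if the turret is gripped or forced (more than 25 N from the fingers) (contact force between the fingers and turret above 25 N).
It fails at once if the carrier is gripped or forced (more than 30 N from the fingers) (contact force between the fingers and carrier above 30 N).
It fails at once if the UV meter, the primer bottle or the adhesive syringe is moved more than 15 mm (distance of any of uv_meter, primer, syringe from where it was at the start of the episode above 0.015 m).
It also fails if it takes over 58 s, if anything falls off the work surface, if the arm or the gripper's body presses on something with over 40 N, if the wrist force passes 120 N, or if a joint passes its speed limit or range.

## Robot

A 7-joint arm with a two-finger parallel gripper is mounted at the origin on a cart in front of the work surface, level with it; the furniture and walls round the work are solid. World frame = base frame: x ahead of the robot, y to its left, z up, the work surface at z = 0. Lengths are in m, angles in rad, forces in N, time in s.
With the tool pointing down it reaches from about 0.425 to 0.925 m from the base axis. Payload 6.8 kg.
Tool frame: the origin (TCP) lies midway between the tips of the shut fingers; the grasp point (between the pads) lies r.grip_point_offset behind it (r.grip_point_offset is the distance from the TCP to the grasp point, in m); z points along the fingers, y is the line along which they close (so a half turn about z gives the same grasp; the last joint's range is limited). The gripper opens to 85 mm and grips with 20 to 120 N. Pads are 22 mm wide; open, the fingers measure 114 mm over their backs; the gripper's body (76 mm by 85 mm) begins 54 mm behind the grasp point. The pads swing forward as they close: fully open they stand 13 mm farther back than shut.
Start: joints at [-1.23, 0.477, 0.022, 1.555, -0.011, 1.109, -0.083], TCP at [0.293, 0.608, 0.231] pointing down, gripper open.
Joint ranges: [-2.96, 2.96], [-0.34, 2.1], [-1.41, 1.46], [0.24, 2.44], [-1.37, 4.51], [0.17, 1.92], [-2.96, 2.96]. Speed limits (rad/s): [2.39, 2.39, 3.14, 3.14, 3.14, 3.14, 3.14].

## Interface

Orientations are given as a rotation vector (axis times angle).
In Python, from bench import r gives the robot as it stands. The module is installed in compiled form; this text tells all that it offers.
- The arm moves only by the shell command python3 -m crank 'ROWS' [FORCE]. ROWS is JSON, a list of rows, each a list of 5 numbers: the shift along the world's x, y, z in units of 200 mm (1.0 is 200 mm), then the turn about the world's z in units of 45 degrees (1.0 is 45 degrees), then the opening, from -1 (shut) to 1 (fully open). In form: [[dx, dy, dz, turn, jaw], ...]. A call has 1 to 8 rows; each row shifts and turns the commanded pose from where the row before left it; what a row does not reach is not made up. A row lasts 1/12 s, in which the tool goes at most 41.7 mm and 7.16 degrees, less where a joint would pass 70% of its speed; a pose out of reach is approached as far as the arm can. A call with a number of a shift or a turn outside -1 to 1 is refused whole. A call with a gripper value outside its range is refused whole. The fingers move at their own pace and stop on an object; FORCE is the grip in N (left out, the last holds). Time passes only in rows, so rows that do not move let the fingers close. It gives the time, the measured TCP pose, the force, the opening and the grip force at its end, in the units of the state.
- r.get_obs(): the state, without advancing time (a new reading comes with each control period).
- r.grab_frame(name): name is "scene" or "top" or "wrist"; returns the picture (400x640x3 uint8, blue, green, red); there is no depth.
- r.camera_model(name): a dict with "fx", "fy", "cx", "cy" (pixels), "distortion" ([k1, k2, p1, p2, k3] as OpenCV has them; the pictures are not rectified), "R" (3x3) and "t" (3): a world point X has camera coordinates R X + t. Camera axes: x right, y down, z forward; pixel columns grow to the right and rows downward; lengths in m; the calibration is good to about 2 mm. A picture is of the moment at which its call begins: read the wrist's pose just before it. camera_model takes no time and is no camera call; for the wrist camera it gives the pose at the moment of the call.
- r.hand_in(): hands the job in; it is judged then, once.
The state is a dict: "clock": time; "joints": joint angles; "qvel": joint speeds; "tau": joint torques, N m; "tcp_pos": TCP position; "orientation": TCP orientation; "contact_force": force on the tool from outside, world axes, zero at the start; "moment": the same for the moment, N m; "grip_width": finger opening in m; "gripper_force": force on a finger pad.
Only numpy, scipy, OpenCV 4.12 (cv2) and the standard library are available. Lean on these libraries where they do the work, as an engineer would, in place of code of your own. Each camera call takes 0.05 s, during which the arm holds its last target. There are 200 camera calls.

## Working session

There is one attempt and no reset: what is moved stays moved. The work goes in short steps, Python scripts to look and compute and a shell command to move; the robot and the scene stay as the last step left them, time stands still between calls to the robot, and variables do not carry over. Pictures are saved under pics/ and viewed, at most 10 in all, crops included, and the job is handed in when it is done.

```bash
mkdir -p pics
python3 - <<'E'
from bench import r
import cv2
for n in("top","scene"):
    f=r.grab_frame(n); cv2.imwrite(f"pics/{n}0.png",f)
    m=r.camera_model(n); print(n,m)
o=r.get_obs(); print(o["clock"],o["tcp_pos"],o["orientation"],r.grip_point_offset)
E
```

```text
top {'fx': 389.4960862699972, 'fy': 389.4960862699972, 'cx': 316.23213830955353, 'cy': 201.4226107363113, 'distortion': array([0.00987286, 0.        , 0.        , 0.        , 0.        ]), 'R': array([[-0.01274632, -0.9994022 ,  0.03213679],
       [-0.98799987,  0.00764033, -0.15426565],
       [ 0.15392789, -0.03371746, -0.98750663]]), 't': array([-0.24074671,  0.5653361 ,  0.83100234])}
scene {'fx': 486.060152094193, 'fy': 486.060152094193, 'cx': 321.5402957770211, 'cy': 188.58429199785635, 'distortion': array([-0.01262484,  0.        ,  0.        ,  0.        ,  0.        ]), 'R': array([[-0.71601926, -0.69798757, -0.01139199],
       [-0.29296415,  0.31526489, -0.90265168],
       [ 0.63363115, -0.64297854, -0.43022106]]), 't': array([0.24186245, 0.30283881, 0.3924061 ])}
0.1 [0.29264641 0.60766718 0.23039857] [-6.99049312e-01 -3.06257236e+00  2.63423666e-03] 0.0187
```

View pics/top0.png

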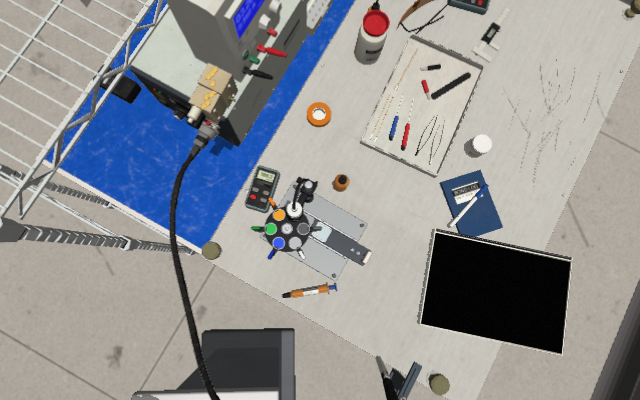

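View pics/scene0.png

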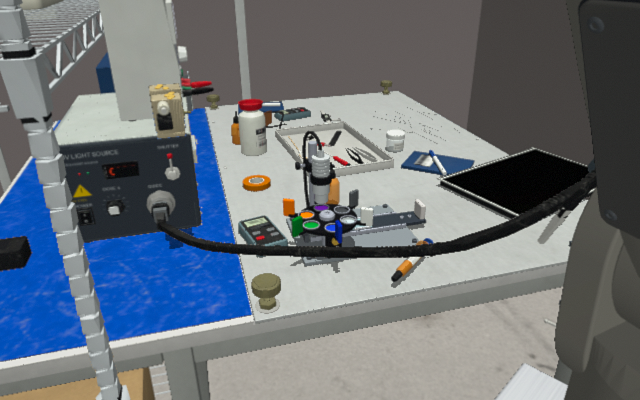

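Top view: turret centre is about (287,229), amber tab about (272,203), lip about (367,257), head about (295,208). I'll enlarge both views for accuracy.

Run:
```python
import cv2,numpy as np
a=cv2.imread("pics/top0.png")[155:305,230:390]; b=cv2.imread("pics/scene0.png")[125:285,230:440]
cv2.imwrite("pics/c1.png",cv2.resize(a,None,fx=5,fy=4,interpolation=cv2.INTER_CUBIC)[:600,:800]) if 0 else cv2.imwrite("pics/c1.png",cv2.resize(a[:,:],None,fx=4,fy=4,interpolation=cv2.INTER_CUBIC))
cv2.imwrite("pics/c2.png",cv2.resize(b,None,fx=3.5,fy=3.5,interpolation=cv2.INTER_CUBIC))
```

```text
(no output)
```

View pics/c1.png

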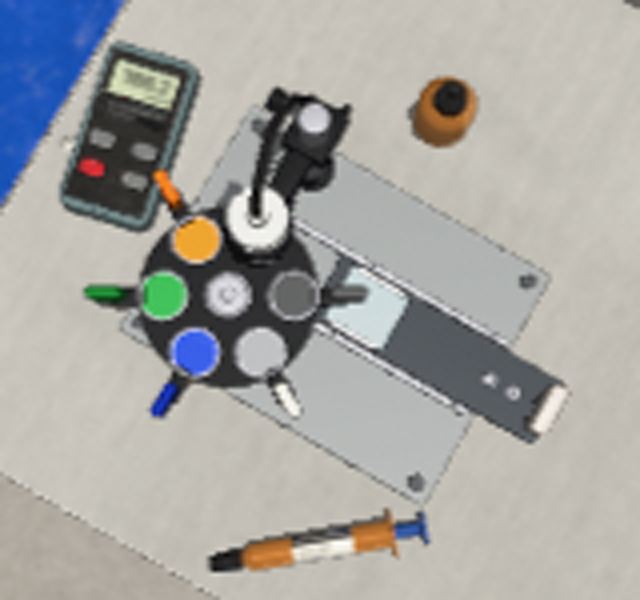

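View pics/c2.png

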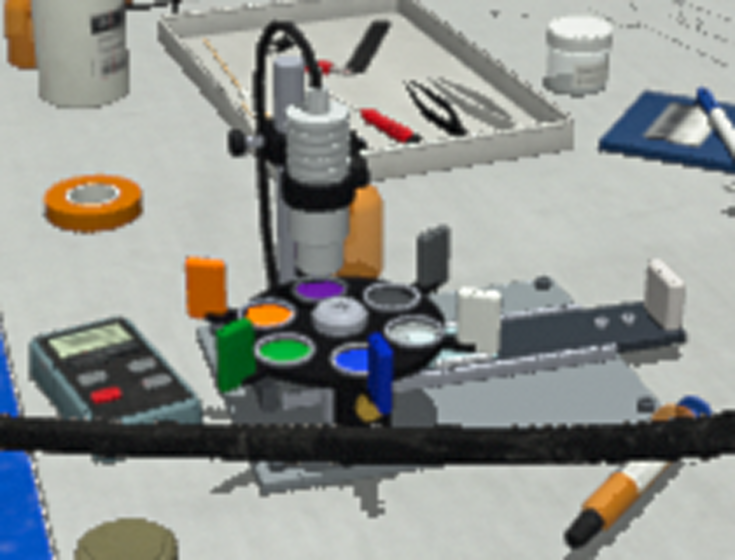

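The violet filter is under the lamp and amber is one step anticlockwise of it, so the turret needs one clockwise step: push the blue tab (nearest the robot) to the robot's left. I'll fit the jig pose and check the hose height.

```bash
cat > h.py <<'E'
from bench import r
import cv2,numpy as np
from scipy.optimize import least_squares
def proj(n,P):
    m=r.camera_model(n);K=np.array([[m["fx"],0,m["cx"]],[0,m["fy"],m["cy"]],[0,0,1]])
    return cv2.projectPoints(np.atleast_2d(P).astype(float),cv2.Rodrigues(m["R"])[0],m["t"],K,m["distortion"])[0][:,0]
def ray(n,px):
    m=r.camera_model(n);K=np.array([[m["fx"],0,m["cx"]],[0,m["fy"],m["cy"]],[0,0,1]])
    u=cv2.undistortPoints(np.array([[px]],float),K,m["distortion"])[0,0]
    return -m["R"].T@m["t"], m["R"].T@np.array([u[0],u[1],1])
def atz(n,px,z):
    C,d=ray(n,px); return C+d*(z-C[2])/d[2]
def J(p,P):
    c,s=np.cos(p[2]),np.sin(p[2]); P=np.atleast_2d(P)
    return np.c_[p[0]+c*P[:,0]-s*P[:,1],p[1]+s*P[:,0]+c*P[:,1],P[:,2]]
E
python3 - <<'E'
from h import *
f=lambda k:(.036*np.cos(np.radians(60*k)),.036*np.sin(np.radians(60*k)),.058)
T=[(f(1),197,240),(f(2),164,296),(f(3),195,352),(f(4),261,352),(f(5),294,296),((0,0,.067),229,294),((.108,-.154,.008),548,275),((-.046,-.154,.008),427,503)]
S=[(f(0),320,290),(f(1),269,314),(f(2),285,350),(f(5),391,296),(f(4),413,330),((0,0,.067),340,302)]
tp=np.array([[230+u/4-.4,155+v/4-.4] for _,u,v in T]);sp=np.array([[230+u/3.5-.4,125+v/3.5-.4] for _,u,v in S])
tP=np.array([a[0] for a in T]);sP=np.array([a[0] for a in S])
e=lambda p:np.r_[(proj("top",J(p,tP))-tp).ravel(),(proj("scene",J(p,sP))-sp).ravel()]
s=least_squares(e,[.6,-.15,-.5]);print("jig",s.x,np.degrees(s.x[2]),s.fun.reshape(-1,2).round(1).tolist())
np.save("jig.npy",s.x);p=s.x
def inv(P): c,q=np.cos(p[2]),np.sin(p[2]);d=P[:2]-p[:2];return c*d[0]+q*d[1],-q*d[0]+c*d[1]
print("lip in jig",inv(atz("top",(230+554/4-.4,155+413/4-.4),.042)))
for nm,u,v,z in(("syrL",212,562,.01),("syrR",428,527,.01),("metL",62,200,.02),("metR",150,228,.02),("primer",443,105,.06)):
    W=atz("top",(230+u/4,155+v/4),z);print(nm,W.round(3),np.round(inv(W),3))
print("tabs blue",J(p,[[-.066,0,.084]]).round(3),"clear",J(p,[[-.033,-.0572,.084]]).round(3))
c=np.array([(165,215),(200,238),(230,244),(340,250),(440,249),(520,225),(590,185)],float)
for q in((190,160),(176,200),(175,240),(182,290),(195,340),(208,385)):
    zs=np.linspace(0,.6,121);P=np.array([atz("top",q,z) for z in zs]);w=proj("scene",P)
    d=w[:,1]-np.interp(w[:,0],c[:,0],c[:,1]);i=np.argmin(abs(d));print("hose",q,P[i].round(3),d[i].round(1))
E
```

```text
jig [ 0.50151934 -0.18092648 -0.52756909] -30.22748197748974 [[-0.0, -0.2], [-0.1, -0.0], [0.3, 0.2], [0.3, 0.0], [0.2, -0.2], [-0.1, 0.0], [1.2, -0.6], [-0.3, 0.7], [-0.2, -0.4], [-0.8, 0.1], [-0.0, 0.1], [0.0, 0.2], [0.4, 0.4], [-0.2, 1.1]]
lip in jig (np.float64(0.03353098494220789), np.float64(-0.18864843692547506))
syrL [ 0.354 -0.17   0.01 ] [-0.133 -0.065]
syrR [ 0.372 -0.293  0.01 ] [-0.056 -0.162]
metL [ 0.56  -0.084  0.02 ] [0.002 0.113]
metR [ 0.543 -0.135  0.02 ] [0.013 0.061]
primer [ 0.606 -0.302  0.06 ] [ 0.151 -0.052]
tabs blue [[ 0.444 -0.148  0.084]] clear [[ 0.444 -0.214  0.084]]
hose (190, 160) [0.649 0.026 0.09 ] -0.6
hose (176, 200) [0.558 0.046 0.11 ] 1.3
hose (175, 240) [0.475 0.041 0.12 ] 0.4
hose (182, 290) [0.378 0.016 0.145] -1.1
hose (195, 340) [ 0.29  -0.018  0.165] -1.5
hose (208, 385) [ 0.216 -0.047  0.18 ] 2.1
```

The jig pose fits to about 1 px and the carrier is about 67 mm out. Before crossing the bench I'll locate the wire shelf's posts on the left.

Run:
```python
from h import *
def cross(a,b):
    C,d=ray("top",a);D,e=ray("scene",b)
    t=np.linalg.solve(np.c_[d[:2],-e[:2]],D[:2]-C[:2]);P=C+d*t[0];Q=D+e*t[1]
    return P.round(3),Q.round(3)
for q in((20,232),(100,241),(180,252)):
    C,d=ray("top",q);print(np.degrees(np.arctan2(d[1],d[0])))
for q in((20,20),(60,200),(100,360)):
    C,d=ray("scene",q);print(C.round(3),np.degrees(np.arctan2(d[1],d[0])))
print(cross((100,241),(60,200)))
f=r.grab_frame("wrist");cv2.imwrite("pics/w0.png",f)
```

```text
83.17874892025189
83.32191763613311
84.53601168119904
[0.013 0.326 0.445] -15.010056765914898
[0.013 0.326 0.445] -14.313881185664023
[0.013 0.326 0.445] -13.874873807639668
(array([0.477, 0.207, 0.083]), array([0.477, 0.207, 0.241]))
```

View pics/w0.png

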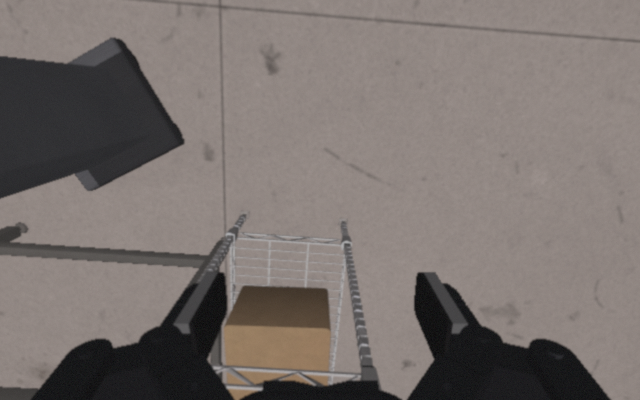

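Wrist view: a tall wire rack stands beside the start pose, with posts running (240,215) to (220,375) and (345,225) to (365,375). I'll fix its post positions and check clearance for the swing.

Run:
```python
from h import *
m=r.camera_model("wrist");print(m["R"].round(2).tolist(),(-m["R"].T@m["t"]).round(3))
for q in((240,215),(228,300),(221,370),(345,225),(356,300),(366,370)):
    C,d=ray("wrist",q);a=np.arctan2(d[1],d[0]);print(q,np.degrees(a).round(1))
    # at foot: point assuming floor -0.7..-0.9
    print([ (C+d*(z-C[2])/d[2]).round(2).tolist() for z in(-.9,-.7,-.5)])
for z in (0,.2,.4,.6,.8): print(z,proj("top",[[.477,.207,z]]).round(0),proj("scene",[[.477,.207,z]]).round(0))
```

```text
[[0.43, 0.9, -0.0], [0.85, -0.41, 0.33], [0.29, -0.14, -0.95]] [0.216 0.644 0.373]
(240, 215) -60.4
[[0.5, 0.13, -0.9], [0.46, 0.21, -0.7], [0.41, 0.29, -0.5]]
(228, 300) -51.0
[[0.84, -0.12, -0.9], [0.74, -0.0, -0.7], [0.64, 0.12, -0.5]]
(221, 370) -46.5
[[1.17, -0.36, -0.9], [1.02, -0.2, -0.7], [0.87, -0.04, -0.5]]
(345, 225) -15.0
[[0.73, 0.51, -0.9], [0.65, 0.53, -0.7], [0.57, 0.55, -0.5]]
(356, 300) -15.7
[[1.09, 0.4, -0.9], [0.95, 0.44, -0.7], [0.81, 0.48, -0.5]]
(366, 370) -16.0
[[1.48, 0.28, -0.9], [1.28, 0.34, -0.7], [1.08, 0.4, -0.5]]
0 [[119. 243.]] [[111. 385.]]
0.2 [[ 66. 238.]] [[ 71. 237.]]
0.4 [[-28. 228.]] [[13. 24.]]
0.6 [[-250.  205.]] [[ -72. -302.]]
0.8 [[-1479.    85.]] [[-198. -825.]]
```

```bash
python3 -m crank '[[-0.03,-0.17,0.04,0,-1],[-0.03,-0.17,0.04,0,-1],[-0.03,-0.17,0.04,0,-1],[-0.03,-0.17,0.04,0,-1],[-0.03,-0.17,0.04,0,-1],[-0.03,-0.17,0.04,0,-1],[0,0,0,0,-1]]' 20
```

```text
clock: 0.73
tcp_pos: [0.257, 0.3984, 0.2803]
orientation: [0.705, 3.061, -0.002]
contact_force: [-0.7, -1.2, -1.4]
grip_width: 0.0007
gripper_force: 0.0
```

Next to (0.36, 0.2), staying inside the rack post.

```bash
python3 -m crank '[[0.04,-0.15,0,0,-1],[0.07,-0.14,0,0,-1],[0.07,-0.14,0,0,-1],[0.08,-0.14,0,0,-1],[0.08,-0.14,0,0,-1],[0.08,-0.14,0,0,-1],[0.08,-0.14,0,0,-1],[0,0,0,0,-1]]'
```

```text
clock: 1.4
tcp_pos: [0.3594, 0.2008, 0.2793]
orientation: [0.711, 3.059, -0.002]
contact_force: [-0.1, -0.3, -0.5]
grip_width: -0.0001
gripper_force: 0.0
```

```bash
python3 -m crank '[[0.07,-0.18,0,0,-1],[0.06,-0.18,0,0,-1],[0.05,-0.18,0,0,-1],[0.05,-0.18,0,0,-1],[0.04,-0.18,0,0,-1],[0.03,-0.18,0,0,-1],[0.03,-0.18,0,0,-1],[0.02,-0.18,0,0,-1]]' && python3 -m crank '[[0.015,-0.18,0,0,-1],[0.01,-0.18,0,0,-1],[0.005,-0.11,0,0,-1],[0,0,-0.18,0,-1],[0,0,-0.18,0,-1],[0,0,-0.18,0,-1],[0,0,-0.18,0,-1],[0,0,0,0,-1]]'
```

```text
clock: 2.07
tcp_pos: [0.4272, -0.0834, 0.2795]
orientation: [0.699, 3.062, 0.0]
contact_force: [0.7, -0.0, 0.4]
grip_width: -0.0004
gripper_force: 0.0
clock: 2.73
tcp_pos: [0.4288, -0.1742, 0.1299]
orientation: [-0.696, -3.052, 0.003]
contact_force: [-2.0, 1.7, 0.1]
grip_width: -0.0
gripper_force: 0.0
```

```bash
python3 -m crank '[[0.025,-0.03,0,0,-1],[0,0,-0.1,0,-1],[0,0,0,0,-1],[0,0,0,0,-1]]'
python3 - <<'E'
from h import *
o=r.get_obs();print(o["joints"].round(2) if hasattr(o["joints"],"round") else o["joints"])
a=r.grab_frame("top")[175:275,230:330];b=r.grab_frame("scene")[155:255,260:400]
cv2.imwrite("pics/d.png",np.hstack([cv2.resize(a,(400,400),interpolation=2),cv2.resize(b,(400,286),interpolation=2)[:, :] if 0 else cv2.copyMakeBorder(cv2.resize(b,(400,286),interpolation=2),0,114,0,0,0)]))
E
```

```text
clock: 3.07
tcp_pos: [0.439, -0.1823, 0.117]
orientation: [0.699, 3.061, 0.0]
contact_force: [-0.0, -0.7, 0.0]
grip_width: 0.0002
gripper_force: 0.0
[-0.29  0.37  0.67  2.16 -0.35  0.72  1.74]
```

View pics/d.png

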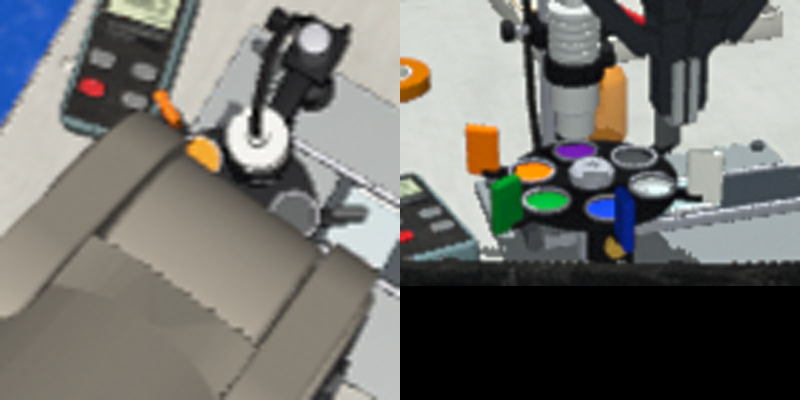

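The crop shows the shut fingers hanging outside the rim between the blue and white tabs, so I'll descend.

```bash
python3 -m crank '[[-0.01,0,-0.08,0,-1],[0,0,-0.08,0,-1],[0,0,-0.09,0,-1],[0,0,0,0,-1],[0,0,0,0,-1]]'
```

```text
clock: 3.58
tcp_pos: [0.4361, -0.1819, 0.0662]
orientation: [0.699, 3.063, 0.0]
contact_force: [0.6, -0.1, 0.8]
grip_width: -0.0002
gripper_force: 0.0
```

```bash
python3 -m crank '[[0.0,0.02,0,0,-1],[0.003,0.02,0,0,-1],[0.004,0.02,0,0,-1],[0.006,0.02,0,0,-1],[0.008,0.02,0,0,-1],[0.009,0.02,0,0,-1],[0.01,0.02,0,0,-1],[0.01,0.018,0,0,-1]]'
```

```text
clock: 4.25
tcp_pos: [0.4461, -0.15, 0.0653]
orientation: [0.699, 3.063, -0.0]
contact_force: [-0.4, -3.0, -0.2]
grip_width: 0.0
gripper_force: 0.9
```

```bash
python3 -m crank '[[0.01,0.016,0,0,-1],[0.011,0.016,0,0,-1],[0.012,0.015,0,0,-1]]'
```

```text
clock: 4.5
tcp_pos: [0.4524, -0.1404, 0.0652]
orientation: [-0.699, -3.062, -0.0]
contact_force: [-0.8, -2.0, -0.3]
grip_width: -0.0003
gripper_force: 0.9
```

```bash
python3 -m crank '[[0.012,0.014,0,0,-1],[0.012,0.014,0,0,-1],[0.012,0.012,0,0,-1],[0,0,0,0,-1],[0,0,0,0,-1]]';python3 - <<'E'
from h import *
b=r.grab_frame("scene")[155:255,260:400]
cv2.imwrite("pics/e.png",cv2.resize(b,(560,400),interpolation=2))
E
```

```text
clock: 4.92
tcp_pos: [0.4599, -0.1324, 0.0653]
orientation: [-0.698, -3.063, -0.0]
contact_force: [0.4, 0.4, -0.2]
grip_width: 0.0002
gripper_force: 0.0
```

View pics/e.png

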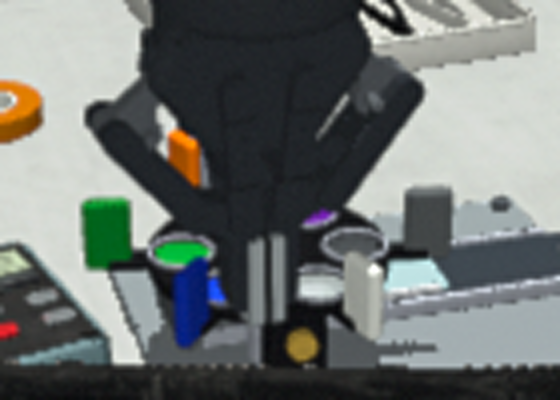

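The turret is part way round and the fingers carry no load. I'll let time pass and compare frames to see whether it is still moving.

```bash
cat > ang.py <<'E'
from h import *
p=np.load("jig.npy")
f=r.grab_frame("scene");hsv=cv2.cvtColor(f,cv2.COLOR_BGR2HSV)
z=slice(155,255),slice(260,400)
for n,lo,hi in(("amber",(8,180,150),(20,255,255)),("green",(55,150,60),(75,255,255)),("blue",(112,150,60),(125,255,255)),("violet",(130,120,50),(150,255,255))):
    k,l,s,c=cv2.connectedComponentsWithStats(cv2.inRange(hsv[z],lo,hi))
    print(n,[(int(a[4]),(q+[260,155]).round(1).tolist()) for a,q in zip(s[1:],c[1:]) if a[4]>8])
for a in range(0,61,10):
    print(a,[proj("scene",J(p,[[.036*np.cos(t),.036*np.sin(t),.057]]))[0].round(1).tolist() for t in np.radians([60-a,120-a,180-a,-a])])
print(r.get_obs()["clock"])
E
python3 ang.py; python3 -m crank '[[0,0,0,0,-1],[0,0,0,0,-1],[0,0,0,0,-1]]'; python3 ang.py|head -4
```

```text
amber [(59, [264.6, 180.6]), (57, [307.5, 194.0])]
green [(167, [286.2, 211.5]), (50, [304.6, 216.8])]
blue [(196, [306.5, 229.0])]
violet [(18, [339.5, 208.8])]
0 [[305.7, 214.9], [311.0, 225.2], [332.9, 227.8], [320.8, 207.6]]
10 [[307.0, 213.2], [308.6, 223.8], [329.0, 228.2], [324.4, 207.2]]
20 [[308.9, 211.7], [306.7, 222.1], [325.1, 228.3], [328.1, 207.2]]
30 [[311.4, 210.3], [305.4, 220.4], [321.2, 228.0], [331.7, 207.4]]
40 [[314.2, 209.1], [304.9, 218.6], [317.4, 227.4], [335.2, 208.0]]
50 [[317.4, 208.2], [304.9, 216.7], [314.0, 226.4], [338.4, 208.8]]
60 [[320.8, 207.6], [305.7, 214.9], [311.0, 225.2], [341.4, 209.9]]
5.0167
clock: 5.27
tcp_pos: [0.4595, -0.133, 0.0653]
orientation: [-0.7, -3.063, -0.0]
contact_force: [0.4, 0.1, 0.3]
grip_width: 0.0004
gripper_force: 0.0
amber [(59, [264.6, 180.6])]
green [(155, [288.5, 206.6]), (49, [305.5, 214.5])]
blue [(186, [296.7, 225.9]), (59, [310.2, 224.6])]
violet [(81, [354.0, 200.6]), (44, [341.6, 209.6])]
```

The turret has now turned the full 60° (green, blue and violet match the 60° prediction), so amber is clicked in. I'll lift straight out and go round behind the lip.

```bash
python3 -m crank '[[0,0,0.1,0,-1],[0,0,0.16,0,-1],[0,0,0.2,0,-1],[0,0,0.1,0,-1],[-0.13,-0.1,0,0,-1],[-0.07,-0.18,0,0,-1],[0,-0.18,0,0,-1],[0,-0.18,0,0,-1]]' && python3 -m crank '[[0,-0.18,0,0,-1],[0,-0.18,0,0,-1],[0,-0.18,0,0,-1],[0,-0.12,0,0,-1],[0,0,0,0,-1],[0,0,0,0,-1]]'; python3 ang.py|head -4
```

```text
clock: 5.98
tcp_pos: [0.4189, -0.2615, 0.1776]
orientation: [0.697, 3.062, 0.003]
contact_force: [1.8, 0.3, -0.1]
grip_width: 0.0002
gripper_force: 0.0
clock: 6.48
tcp_pos: [0.4187, -0.3942, 0.1771]
orientation: [-0.704, -3.061, 0.001]
contact_force: [1.1, 0.9, 0.2]
grip_width: -0.0002
gripper_force: 0.0
amber [(57, [264.6, 180.4]), (28, [333.3, 181.5]), (49, [320.9, 207.2])]
green [(153, [288.4, 206.6]), (52, [305.9, 214.3])]
blue [(192, [296.7, 225.6]), (65, [310.7, 224.6])]
violet [(123, [353.5, 198.1]), (51, [341.0, 209.5])]
```

Amber's filter is at (320.9,207.2), as predicted. Next I descend behind the lip.

```bash
python3 -m crank '[[0,0,-0.15,0,-1],[0,0,-0.18,0,-1],[0,0,-0.18,0,-1],[0,0,-0.14,0,-1],[0,0,-0.1,0,-1],[0,0,0,0,-1],[0,0,0,0,-1]]';python3 - <<'E'
from h import *
b=r.grab_frame("scene")[145:265,290:470];a=r.grab_frame("top")[200:320,300:420]
cv2.imwrite("pics/g.png",np.hstack([cv2.resize(b,(480,320),interpolation=2),cv2.resize(a,(320,320),interpolation=2)]))
E
```

```text
clock: 7.12
tcp_pos: [0.4196, -0.3911, 0.0269]
orientation: [-0.696, -3.061, -0.002]
contact_force: [-0.8, -0.3, -0.3]
grip_width: 0.0001
gripper_force: 0.0
```

View pics/g.png

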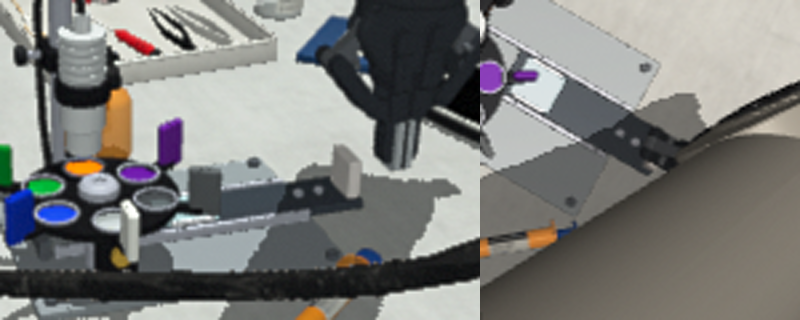

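The crop shows the fingers standing just behind the white lip, with amber under the head. Pushing along jig +y, which is world (0.50, 0.86).

```bash
python3 -m crank '[[0.015,0.026,0,0,-1],[0.015,0.026,0,0,-1],[0.015,0.026,0,0,-1],[0.015,0.026,0,0,-1],[0.015,0.026,0,0,-1],[0.015,0.026,0,0,-1],[0.015,0.026,0,0,-1],[0.015,0.026,0,0,-1]]'
```

```text
clock: 7.88
tcp_pos: [0.4439, -0.351, 0.0274]
orientation: [0.699, 3.063, -0.001]
contact_force: [-0.4, -2.7, 2.1]
grip_width: -0.0001
gripper_force: 1.5
```

```bash
python3 -m crank '[[0.0125,0.0215,0,0,-1],[0.0125,0.0215,0,0,-1],[0.0125,0.0215,0,0,-1],[0.0125,0.0215,0,0,-1],[0,0,0,0,-1]]'
python3 - <<'E'
from h import *
p=np.load("jig.npy");d=np.array(r.get_obs()["tcp_pos"])[:2]-p[:2];c,s=np.cos(p[2]),np.sin(p[2]);print(c*d[0]+s*d[1],-s*d[0]+c*d[1])
E
```

```text
clock: 8.3
tcp_pos: [0.4544, -0.3326, 0.0271]
orientation: [-0.697, -3.063, -0.002]
contact_force: [-0.5, -1.7, 0.1]
grip_width: -0.0001
gripper_force: 0.4
0.03569359285306788 -0.15478525633351747
```

```bash
python3 -m crank '[[0.01,0.017,0,0,-1],[0.01,0.017,0,0,-1],[0.0075,0.013,0,0,-1],[0.004,0.007,0,0,-1],[0,0,0,0,-1]]'
```

```text
clock: 8.72
tcp_pos: [0.4603, -0.3225, 0.0271]
orientation: [-0.698, -3.063, -0.001]
contact_force: [-0.2, 0.1, -0.3]
grip_width: -0.0001
gripper_force: 0.1
```

```bash
python3 -m crank '[[0.004,0.007,0,0,-1],[0.004,0.007,0,0,-1],[0,0,0,0,-1]]'
```

```text
clock: 8.97
tcp_pos: [0.4616, -0.32, 0.0272]
orientation: [-0.699, -3.063, -0.001]
contact_force: [-0.1, -1.1, -0.3]
grip_width: -0.0005
gripper_force: 0.4
```

```bash
python3 -m crank '[[0.004,0.007,0,0,-1],[0,0,0,0,-1]]'
```

```text
clock: 9.13
tcp_pos: [0.4624, -0.3188, 0.0272]
orientation: [-0.699, -3.063, -0.0]
contact_force: [-0.2, -0.5, -0.2]
grip_width: -0.0004
gripper_force: 0.5
```

```bash
python3 -m crank '[[0.004,0.007,0,0,-1],[0,0,0,0,-1]]'
```

```text
clock: 9.3
tcp_pos: [0.4633, -0.3173, 0.0273]
orientation: [-0.699, -3.063, -0.0]
contact_force: [-0.2, -0.8, 0.1]
grip_width: 0.0002
gripper_force: 0.5
```

```bash
python3 -m crank '[[0.003,0.005,0,0,-1],[0,0,0,0,-1]]'
```

```text
clock: 9.47
tcp_pos: [0.4635, -0.3168, 0.0273]
orientation: [-0.699, -3.063, 0.001]
contact_force: [-0.8, -2.5, -0.7]
grip_width: -0.0003
gripper_force: 1.0
```

```bash
python3 -m crank '[[0.003,0.005,0,0,-1],[0,0,0,0,-1]]'
```

```text
clock: 9.63
tcp_pos: [0.4637, -0.3167, 0.0274]
orientation: [-0.701, -3.062, 0.002]
contact_force: [-2.7, -4.5, -1.2]
grip_width: -0.0002
gripper_force: 2.3
```

```bash
python3 -m crank '[[0.003,0.005,0,0,-1],[0,0,0,0,-1]]'
```

```text
clock: 9.8
tcp_pos: [0.4638, -0.3166, 0.0276]
orientation: [-0.702, -3.062, 0.004]
contact_force: [-3.8, -5.9, -1.1]
grip_width: -0.0001
gripper_force: 3.5
```

The position has stopped changing and the force is rising to about 7 N, so the carrier is against the stop. I'll back off, lift and check.

```bash
python3 -m crank '[[-0.02,-0.035,0,0,-1],[-0.04,-0.07,0,0,-1],[-0.06,-0.1,0,0,-1],[0,0,0.15,0,-1],[0,0,0.18,0,-1],[0,0,0.18,0,-1],[0,-0.1,0.1,0,-1],[0,-0.1,0,0,-1]]'; python3 -m crank '[[0,-0.15,0,0,-1],[0,-0.15,0,0,-1],[0,-0.15,0,0,-1],[0,0,0,0,-1],[0,0,0,0,-1],[0,0,0,0,-1]]'; python3 ang.py|head -4;python3 - <<'E'
from h import *
p=np.load("jig.npy");print("lip pred top",proj("top",J(p,[[.036,-.122,.042]])))
b=r.grab_frame("scene")[145:265,290:470];a=r.grab_frame("top")[175:295,250:370]
cv2.imwrite("pics/k.png",np.hstack([cv2.resize(b,(480,320),interpolation=2),cv2.resize(a,(320,320),interpolation=2)]))
E
```

```text
clock: 10.47
tcp_pos: [0.4438, -0.3966, 0.1541]
orientation: [0.693, 3.057, -0.001]
contact_force: [0.6, -1.1, 0.4]
grip_width: 0.0001
gripper_force: 0.0
clock: 10.97
tcp_pos: [0.4411, -0.4846, 0.1488]
orientation: [-0.698, -3.062, -0.003]
contact_force: [0.7, 0.3, 0.7]
grip_width: 0.0003
gripper_force: 0.0
amber [(57, [264.6, 180.4]), (28, [333.4, 181.4]), (49, [320.9, 207.2])]
green [(153, [288.4, 206.6]), (52, [305.9, 214.3])]
blue [(192, [296.7, 225.6]), (64, [310.8, 224.5])]
violet [(123, [353.5, 198.1]), (51, [341.0, 209.5])]
lip pred top [[342.52498208 242.05159   ]]
```

View pics/k.png

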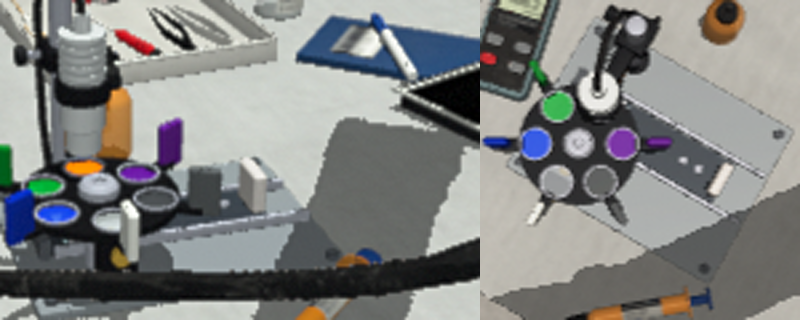

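The picture shows the lip at its predicted home pixel (342,242), amber under the lamp, the bystanders in place and the arm clear.

```bash
python3 -c "from bench import r; print(r.hand_in())"
```

```text
the job is handed in; nothing more can be done
None
```

I turned the turret one step clockwise until amber clicked in under the lamp, then pushed the carrier home against the stop and handed the job in with the arm clear; the camera confirmed both, but `hand_in` returned no verdict.

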